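# Start the spore-test incubator

## Robot

A 7-joint arm with a two-finger parallel gripper is mounted at the origin on the work surface. World frame = base frame: x ahead of the robot, y to its left, z up, the work surface at z = 0. Lengths are in m, angles in rad, forces in N, time in s.
With the tool pointing down it reaches from about 0.35 to 0.9 m from the base axis. Payload 7.2 kg.
Tool frame: the origin (TCP) lies between the finger pads, 19 mm behind the fingertips; this is the grasp point; z points along the fingers, y is the line along which they close (so a half turn about z gives the same grasp; the last joint's range is limited). The gripper opens to 85 mm and grips with 20 to 120 N. Pads are 22 mm wide; open, the fingers measure 114 mm over their backs; the gripper's body (76 mm by 85 mm) begins 54 mm behind the grasp point. The pads swing forward as they close: fully open they stand 13 mm farther back than shut.
Start: joints at [1.179, 0.411, -0.013, 1.596, 0.006, 1.134, -0.082], TCP at [0.199, -0.593, 0.25] pointing down, gripper open.
Joint ranges: [-2.95, 2.95], [-0.29, 1.99], [-1.47, 1.44], [0.14, 2.54], [-1.03, 4.17], [0.13, 1.85], [-2.86, 2.86]. Speed limits (rad/s): [2.39, 2.39, 3.01, 3.01, 3.14, 3.14, 3.14].

## Interface

Orientations are given as a 3x3 rotation matrix whose columns are the frame's x, y, z axes.
In Python, from workcell import env, grab_frame, ticket, recognise, landmark_of gives the robot as it stands.
- The arm moves only by the shell command python3 -m crank 'ROWS' [FORCE]. ROWS is JSON, a list of rows, each a list of 5 numbers: the shift along the tool's x, y, z in cm, then the turn about the tool's z in units of 6 degrees (1.0 is 6 degrees), then the opening, from -1 (shut) to 1 (fully open). A call has 1 to 12 rows; each row shifts and turns the commanded pose from where the row before left it, along the tool's axes as they then stand; what a row does not reach is not made up. A row lasts 1/12 s, in which the tool goes at most 41.7 mm and 7.16 degrees, less where a joint would pass 70% of its speed; a pose out of reach is approached as far as the arm can. A call is refused whole if a number of a shift passes 4.17 or a number of a turn 1, either way. A call with a gripper value outside its range is refused whole. The fingers move at their own pace and stop on an object; FORCE is the grip in N (left out, the last holds). Time passes only in rows, so rows that do not move let the fingers close. It gives the time, the measured TCP pose, the force, the opening and the grip force at its end, in the units of the state.
- env.get_state(): the state, without advancing time (a new reading comes with each control period).
- grab_frame(name): name is "scene" or "top" or "wrist"; returns a dict with "color" (384x512x3 uint8, red, green, blue), "fx", "fy", "cx", "cy" (pixels), "R" (3x3) and "t" (3): a world point X has camera coordinates R X + t; the wrist camera has in their place "hand_eye" (4x4, takes a point from camera to tool coordinates, whose origin is the TCP and whose axes are the flange's). Camera axes: x right, y down, z forward; pixel columns grow to the right and rows downward; lengths in m; the calibration is good to about 2 mm. The wrist camera is an equidistant fisheye: a pixel r from the principal point sees the ray r / f radians off the axis. A picture is of the moment at which its call begins: read the wrist's pose just before it. There is no depth.
- ticket.job_done(): hands the job in; it is judged then, once.
Trained networks look in the newest picture that a camera, given by its name, has taken for a name from the list of things; names that differ only in an ending like _2 or _b are one class to them, and where a whole thing is asked for, a point or a joint stands for the part that bears it (a point fixed in the world has none). Each returns a list of dicts, best first, with "score" (0 to 1); they miss things now and then, are a little off and sometimes report something else, mostly with a low value. They report only what shows in the picture. A call takes as long as a camera call. They do not tell look-alikes from the thing itself.
- recognise(camera, thing): "centre" ([column, row] as shares, 0 to 1, of the picture: columns of its width, rows of its height, amid what is visible of it).
- landmark_of(camera, thing): "centre" ([column, row] as shares, 0 to 1, of the picture: columns of its width, rows of its height: a listed point, or the origin of a listed thing).
The state is a dict: "time": time; "q": joint angles; "joint_velocities": joint speeds; "effort": joint torques, N m; "eef_pos": TCP position; "tool_rot": TCP orientation; "wrist_force": force on the tool from outside, world axes, zero at the start; "wrist_torque": the same for the moment, N m; "grip_width": finger opening in m; "grasp_force": force on a finger pad.
Only numpy, scipy, OpenCV 4.12 (cv2) and the standard library are available. Lean on these libraries where they do the work, as an engineer would, in place of code of your own. Each camera call takes 0.05 s, during which the arm holds its last target. There are 200 camera calls.

## Task

Start the spore test: lift the hood off the incubator and stand it on the pink mat, then lower the block with the small vial holes (not the one with the six big bores) into the well until it sits flat and fully home. Put the hood back square over the well and, last of all, turn the main switch on. Lower things, do not drop them, and leave everything else on the bench where it is.

Things in the scene. Friction and masses are not known exactly. Their poses are not given: they have to be found in the camera images.
- incubator: dry-block incubator, fixed to the bench: white case 220 (its x) x 300 (its y) mm, deck 85 mm above the bench. Origin: centre of its underside, at bench level; z up; -x is the front. On the deck: the well (see well) towards +y, the rotary main switch towards -y.
- well (a point): centre of the floor of the well, 45 mm above the bench; axes as the incubator. The well is a pocket 98 mm along x by 78 mm along y, flat floor, upright walls up to 86 mm above the bench; a black surround on top slopes outwards as a lead-in to a mouth 106 x 86 mm at 93 mm above the bench. The surround's outside is 118 x 98 mm at the deck, tapering to 111 x 91 mm.
- hood_seat (a point): point on the deck plane (85 mm above the bench) straight above well, where the origin of the hood belongs; axes as the incubator.
- hood: smoked see-through hood, open below, outside 129 (its x) x 109 (its y) x 66 mm high, walls 3 mm, 0.25 kg. Origin: centre of its lower rim. It starts over the well, rim on the deck, around the black surround with 2.5 mm of play all round. On top a black bar handle along its x, 80 long x 12 wide x 14 mm high, its underside 84 mm above the rim, on two posts.
- hood_grip (a point): point on the hood's bar handle where the TCP goes to grip it from above, 93 mm above the rim, fingers closing along the hood's y; axes as the hood.
- mat: pale pink silicone mat, fixed, 170 (its x) x 150 (its y) x 4 mm, lying empty on the bench. Origin: centre of its underside.
- vial_block: the block to load: aluminium, 95 (its x) x 75 (its y) x 50 mm high, 0.6 kg, with 20 small 10 mm holes, four holding white-capped vials 9 mm proud of the top. Origin: centre of its underside. On top a steel bar handle along its x, 70 long x 12 wide x 14 mm high, from 71 to 85 mm above the underside, on two posts. It fits the well either way round (half a turn), long side along the well's x.
- block_grip (a point): point on the vial block's bar handle where the TCP goes to grip it from above, 80 mm above the underside, fingers closing along the block's y; axes as the block.
- tube_block: the other block, a bystander: same metal, same outside sizes and handle, but with six big bores of 25 mm and no vials. It lies next to the vial block, at either place. Origin: centre of its underside.
- switch (a joint): rotary main switch on the incubator's deck, upright axis. 0 = off (handle along the incubator's x, white pointer to the front, at the dot), where it starts; 1.047 rad (60 degrees) = on, turned clockwise seen from above, pointer at the white bar. Over-centre detent: resists with up to 0.15 N m, and past half way it snaps to the nearer end by itself when free.
- switch_grip (a point): point on the switch's axis where the TCP goes to grip its handle from above, 121 mm above the bench: a black bar 66 long x 16 wide x 30 mm high (100 to 130 mm above the bench), lying along this point's x, so fingers close along its y. The point turns with the handle.
- tweezers: steel tweezers, 165 mm long, lying on the bench beyond the blocks; bystander.
- cup: white plastic cup, 72 mm across, 75 mm high, standing beyond the mat; bystander.
- strip_jar: amber jar, 60 mm across, 85 mm high, to the right of the blocks; bystander.
Things that resemble listed ones, but are neither listed nor needed, are in the scene too. Of the things that look like the mat, take the one that is farthest to the robot's right at the start.

How it is judged:
On the way, in this order (a step that is already met when the one before it is completed fails the run):
1. the hood stands on the mat, rim down, released (horizontal distance between hood and mat below 0.035 m and height (world z) of hood below 0.007 m and angle between hood's own z axis and vertical below 0.06 rad and contact force between the fingers and hood below 0.2 N), for 0.2 s.
2. the vial block lies flat on the floor of the well, released (horizontal distance between vial_block and well below 0.004 m and z of vial_block in the frame of well below 0.0025 m and angle between vial_block's own z axis and vertical below 0.04 rad and contact force between the fingers and vial_block below 0.2 N), for 0.2 s.
3. the hood sits square over the well with its rim on the deck, released (horizontal distance between hood and hood_seat below 0.006 m and z of hood in the frame of hood_seat below 0.0025 m and angle between hood's own z axis and vertical below 0.04 rad and contact force between the fingers and hood below 0.2 N), for 0.2 s.
4. the main switch is at on (value of joint switch above 0.95 rad), for 0.2 s.
At the end, for the whole second after the job is handed in: Vial block on the floor of the well (height 2.5 mm, centre 4 mm, tilt 0.04 rad, square 0.07 rad), hood over it with its rim on the deck (height 2.5 mm, centre 6 mm, tilt 0.04 rad, square 0.09 rad), both at rest; main switch at on (above 0.95 rad) (horizontal distance between vial_block and well below 0.004 m and z of vial_block in the frame of well below 0.0025 m and angle between each of vial_block, hood's own z axis and vertical below 0.04 rad and angle between the x axis of vial_block and the x axis of well, either way round below 0.07 rad and horizontal distance between hood and hood_seat below 0.006 m and z of hood in the frame of hood_seat below 0.0025 m and angle between the x axis of hood and the x axis of hood_seat, either way round below 0.09 rad and linear speed of each of vial_block, hood below 0.02 m/s and value of joint switch above 0.95 rad); the robot touches nothing.
It fails at once if the vial block or the hood dropped: falling faster than 0.5 m/s with no finger on it ((linear speed of vial_block above 0.5 m/s and contact force between the fingers and vial_block below 0.05 N) or (linear speed of hood above 0.5 m/s and contact force between the fingers and hood below 0.05 N)).
It fails at once if the other block or another thing on the bench moved more than 20 mm (distance of any of tube_block, tweezers, cup, strip_jar from where it was at the start of the episode above 0.02 m).
It also fails if it takes over 67 s, if anything falls off the work surface, if the arm or the gripper's body presses on something with over 40 N, if the wrist force passes 120 N, or if a joint passes its speed limit or range.

## Working session

There is one attempt and no reset: what is moved stays moved. The work goes in short steps, Python scripts to look and compute and a shell command to move; the robot and the scene stay as the last step left them, time stands still between calls to the robot, and variables do not carry over. Pictures are saved under pics/ and viewed, at most 11 in all, crops included, and the job is handed in when it is done.

```bash
ls; mkdir -p pics
python3 - <<'E'
from workcell import env, grab_frame, recognise, landmark_of
import cv2,numpy as np
s=env.get_state();print(s['time'],s['eef_pos'],np.round(s['tool_rot'],3).tolist(),s['grip_width'])
for c in ['scene','top']:
    f=grab_frame(c);cv2.imwrite(f'pics/{c}0.png',f['color'][:,:,::-1])
    print(c,f['fx'],f['fy'],f['cx'],f['cy'],np.round(f['R'],3).tolist(),f['t'])
    for n in ['incubator','well','hood','hood_seat','hood_grip','mat','vial_block','block_grip','tube_block','switch_grip','tweezers','cup','strip_jar']:
        try:print(n,[(np.round(np.array(d['centre'])*[512,384],1).tolist(),round(d['score'],2)) for d in landmark_of(c,n)[:4]])
        except Exception as e:print(n,e)
E
```

```text
pics
0.0 [ 0.1986686  -0.59206836  0.24913564] [[0.948, 0.318, -0.001], [0.318, -0.948, 0.002], [-0.0, -0.002, -1.0]] 0.085564466425825
scene 459.9883276704555 459.9883276704555 246.0721478453934 193.9423247730268 [[0.237, 0.971, 0.001], [0.723, -0.176, -0.668], [-0.649, 0.159, -0.744]] [-0.07168145 -0.3218138   1.72792736]
incubator [([348.6, 219.1], 0.85)]
well []
hood [([377.0, 201.0], 0.68)]
hood_seat [([228.1, 212.9], 0.65)]
hood_grip [([384.9, 175.9], 0.69)]
mat [([358.5, 146.6], 0.91), ([225.9, 214.9], 0.75)]
vial_block [([148.7, 261.3], 0.69), ([383.3, 178.4], 0.46), ([378.2, 200.9], 0.37)]
block_grip [([143.5, 239.8], 0.57)]
tube_block [([146.9, 217.6], 0.73)]
switch_grip [([326.5, 200.0], 0.52)]
tweezers [([178.3, 292.5], 0.64), ([146.9, 241.7], 0.49)]
cup [([233.7, 280.1], 0.9)]
strip_jar [([104.9, 242.5], 0.86)]
top 352.42935146447786 352.42935146447786 257.4833468481567 197.90436005213962 [[-0.105, -0.994, -0.006], [-0.974, 0.104, -0.203], [0.203, -0.016, -0.979]] [0.00851365 0.52563848 1.01768967]
incubator [([165.3, 183.4], 0.78)]
well []
hood [([136.5, 177.0], 0.83), ([276.3, 205.8], 0.55)]
hood_seat [([389.8, 185.7], 0.28)]
hood_grip []
mat [([117.0, 287.0], 0.95), ([277.6, 209.0], 0.69)]
vial_block [([348.4, 165.4], 0.9)]
block_grip [([356.3, 159.3], 0.7)]
tube_block [([354.8, 211.8], 0.93)]
switch_grip [([186.2, 168.6], 0.63)]
tweezers [([325.3, 131.9], 0.43)]
cup [([275.6, 134.1], 0.7)]
strip_jar [([387.4, 185.7], 0.63)]
```

```bash
cat > h.py <<'E'
import numpy as np,cv2
from workcell import env,grab_frame,recognise,landmark_of
def ray(f,px):
    d=np.linalg.inv(f['R'])@np.array([(px[0]-f['cx'])/f['fx'],(px[1]-f['cy'])/f['fy'],1]); return -np.array(f['R']).T@f['t'],d
def onz(f,px,z):
    o,d=ray(f,px); return (o+d*(z-o[2])/d[2])
def proj(f,X):
    c=np.array(f['R'])@X+f['t'];return [f['fx']*c[0]/c[2]+f['cx'],f['fy']*c[1]/c[2]+f['cy']]
E
python3 - <<'E'
from h import *
a=cv2.imread('pics/scene0.png');b=cv2.imread('pics/top0.png')
cv2.imwrite('pics/both.png',np.vstack([cv2.resize(b[90:330,60:460],(800,480),interpolation=cv2.INTER_CUBIC)]))
cv2.imwrite('pics/sc.png',cv2.resize(a[110:330,80:440],(800,489),interpolation=cv2.INTER_CUBIC))
E
```

```text
(no output)
```

View pics/both.png

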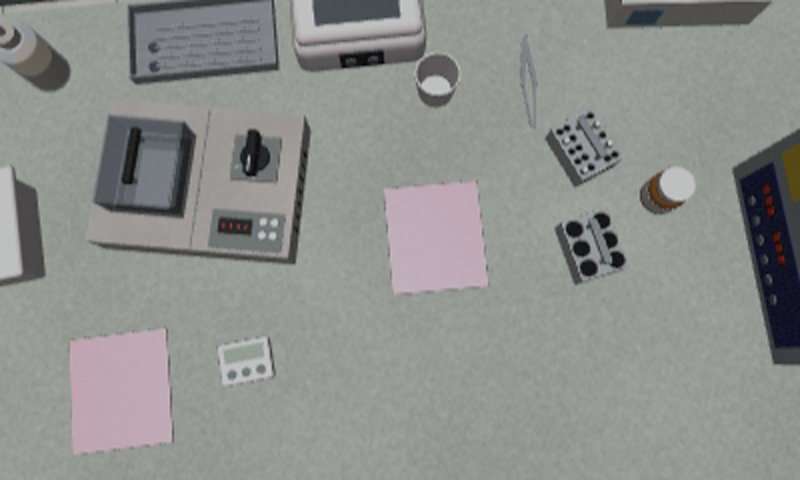

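View pics/sc.png

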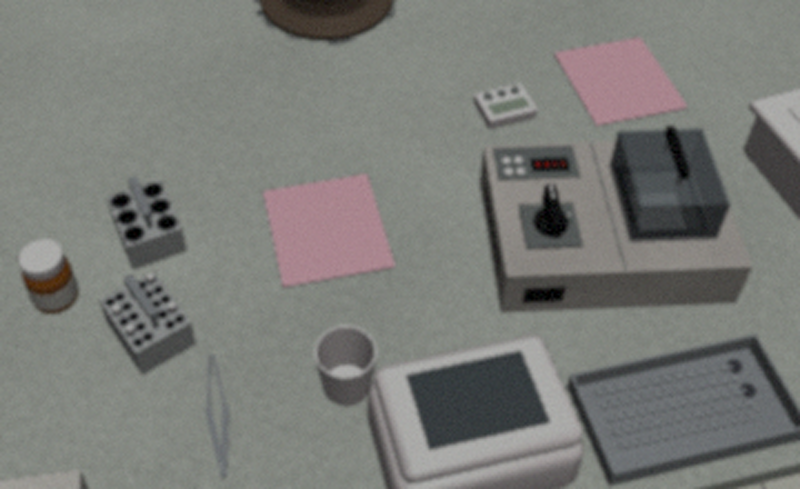

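The top view shows two pink mats, at (117,287) and (278,209). Image right is the robot's right (-y) and the cup stands just beyond the second one, so I take the mat at (278,209). The block at (349,165) has small holes and white caps, so it is the vial block. The one at (355,212) has six big bores, so it is the tube block. Next I work out the geometry.

Run:
```python
from h import *
F={c:grab_frame(c) for c in ['scene','top']}
cv2.imwrite('pics/crop.png',cv2.resize(F['top']['color'][140:240,260:420,::-1],(800,500),interpolation=cv2.INTER_CUBIC))
def z(c,px,h):return np.round(onz(F[c],px,h),4).tolist()
T=lambda p:[60+p[0]/2,90+p[1]/2]
S=lambda p:[80+p[0]*.45,110+p[1]*.45]
print('inc deck corners top',[z('top',T(p),.085) for p in [(122,103),(308,117),(293,262),(90,242)]])
print('inc scene',[z('scene',S(p),.085) for p in [(488,147),(505,275),(748,268)]])
print('hood bar top z.176',[z('top',T(p),.18) for p in [(135,130),(128,182)]],'scene',[z('scene',S(p),.18) for p in [(671,130),(683,175)]])
print('switch top',z('top',T((257,150)),.13),z('top',[186.2,168.6],.121),'scene',z('scene',[326.5,200],.121))
print('block bar',[z('top',T(p),.085) for p in [(583,125),(603,160)]],z('top',[356.3,159.3],.08),z('scene',[143.5,239.8],.08))
print('block org',z('top',[348.4,165.4],0),z('scene',[148.7,261.3],0))
print('hood org',z('top',[136.5,177],.085),z('scene',[377,201],.085), z('scene',[384.9,175.9],.178))
# mats via color
for c in F:
    im=F[c]['color'].astype(int);m=((im[:,:,0]-im[:,:,1])>25)&(im[:,:,0]>130)&(abs(im[:,:,1]-im[:,:,2])<40)&(im[:,:,2]>im[:,:,1])
    cs,_=cv2.findContours(m.astype(np.uint8),0,1)
    for k in cs:
        if cv2.contourArea(k)>500:
            q=np.array([onz(F[c],p[0],.004)[:2] for p in k]).astype(np.float32);print(c,'mat',cv2.minAreaRect(q),cv2.contourArea(k))
```

```text
inc deck corners top [[0.7368, 0.3501, 0.085], [0.6838, 0.0688, 0.085], [0.4646, 0.1084, 0.085], [0.5257, 0.4027, 0.085]]
inc scene [[0.4796, 0.121, 0.085], [0.6887, 0.0738, 0.085], [0.7482, 0.363, 0.085]]
hood bar top z.176 [[0.6554, 0.2979, 0.18], [0.5824, 0.3095, 0.18]] scene [[0.591, 0.3125, 0.18], [0.664, 0.294, 0.18]]
switch top [0.6252, 0.1415, 0.13] [0.618, 0.1505, 0.121] scene [0.6164, 0.1502, 0.121]
block bar [[0.6265, -0.3443, 0.085], [0.569, -0.3653, 0.085]] [0.6052, -0.3568, 0.08] [0.6015, -0.3537, 0.08]
block org [0.6108, -0.3535, 0.0] [0.6165, -0.3539, 0.0]
hood org [0.6192, 0.3069, 0.085] [0.6253, 0.3041, 0.085] [0.6173, 0.3094, 0.178]
scene mat ((0.49793288111686707, -0.10788637399673462), (0.14645573496818542, 0.16632325947284698), 89.04281616210938) 1979.5
scene mat ((0.3128645420074463, 0.3948811888694763), (0.16606581211090088, 0.14615020155906677), 1.4805412292480469) 1295.5
```

View pics/crop.png

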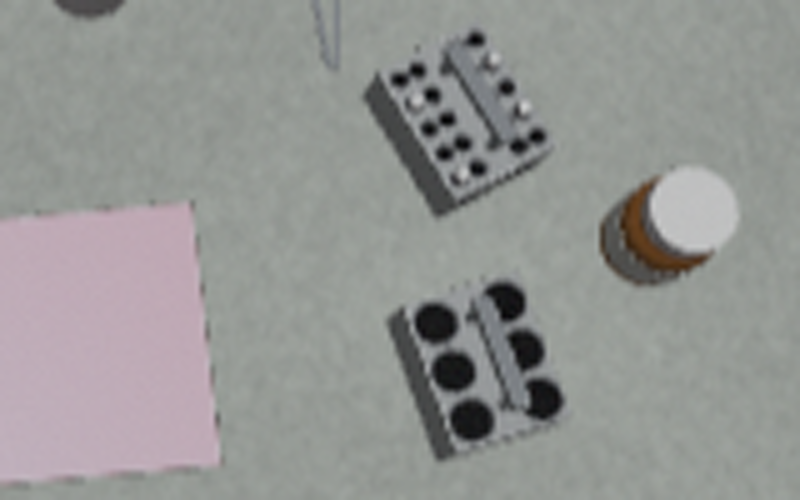

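The crop shows the vial block at crop pixel (458,130), with small holes and white caps. The tube block is at (480,370) with big bores. Now I move over the hood.

```bash
python3 -m crank '[[0,0,-1,1,1],[0,0,-1,1,1],[0,0,-1,1,1],[0,0,-1,1,1],[0,0,-1,1,1],[0.97,-4,0,0,1],[0.97,-4,0,0,1],[0.97,-4,0,0,1],[0.97,-4,0,0,1],[0.97,-4,0,0,1],[0.97,-4,0,0,1],[0.97,-4,0,0,1]]'
python3 -m crank '[[0.97,-4,0,0,1],[0.97,-4,0,0,1],[0.97,-4,0,0,1],[0.97,-4,0,0,1],[0.97,-4,0,0,1],[0.97,-4,0,0,1],[0.97,-4,0,0,1],[0.97,-4,0,0,1],[0.97,-4,0,0,1],[0.97,-4,0,0,1],[0.97,-4,0,0,1],[0.97,-4,0,0,1]]'
```

```text
time: 2.5
eef_pos: [0.3214, -0.3297, 0.3003]
tool_rot: [[0.98, -0.199, 0.0], [-0.199, -0.98, -0.001], [0.001, 0.001, -1.0]]
wrist_force: [0.1, -0.1, 0.2]
grip_width: 0.0855
grasp_force: 0.0
time: 3.5
eef_pos: [0.5309, 0.1176, 0.3002]
tool_rot: [[0.98, -0.199, 0.001], [-0.199, -0.98, -0.0], [0.001, -0.0, -1.0]]
wrist_force: [1.0, -0.2, -0.6]
grip_width: 0.0852
grasp_force: 0.0
```

```bash
python3 -m crank '[[1,-4,0,0,1],[1,-4,0,0,1],[1,-4,0,0,1],[1,-4,0,0,1],[1,-4,0,0,1],[0,0,0,0,1],[0,0,0,0,1]]'
cat >> h.py <<'E'
def wgrab(name):
    s=env.get_state();f=grab_frame('wrist');cv2.imwrite(name,f['color'][:,:,::-1]);return s,f
def wray(s,f,px):
    v=np.array([px[0]-f['cx'],px[1]-f['cy']]);r=np.hypot(*v);th=r/f['fx']
    c=np.array([np.sin(th)*v[0]/max(r,1e-9),np.sin(th)*v[1]/max(r,1e-9),np.cos(th)])
    H=np.array(f['hand_eye']);R=np.array(s['tool_rot']);p=np.array(s['eef_pos'])
    return p+R@H[:3,3],R@H[:3,:3]@c
def wz(s,f,px,z):
    o,d=wray(s,f,px);return o+d*(z-o[2])/d[2]
def wproj(s,f,X):
    H=np.array(f['hand_eye']);R=np.array(s['tool_rot']);c=H[:3,:3].T@(R.T@(np.array(X)-s['eef_pos'])-H[:3,3])
    th=np.arctan2(np.hypot(c[0],c[1]),c[2]);r=th*f['fx']/np.hypot(c[0],c[1]);return [f['cx']+c[0]*r,f['cy']+c[1]*r]
E
python3 - <<'E'
from h import *
s,f=wgrab('pics/w1.png');print(f['fx'],f['fy'],f['cx'],f['cy'],np.round(f['hand_eye'],3).tolist(),s['eef_pos'])
for n,h in [('hood',.085),('hood_grip',.178),('switch_grip',.121),('incubator',0),('hood_seat',.085)]:
    print(n,[((np.array(d['centre'])*[512,384]).round(1).tolist(),wz(s,f,np.array(d['centre'])*[512,384],h).round(4).tolist(),round(d['score'],2)) for d in landmark_of('wrist',n)[:2]])
E
```

```text
time: 4.08
eef_pos: [0.6184, 0.305, 0.2983]
tool_rot: [[0.981, -0.195, -0.003], [-0.195, -0.981, 0.001], [-0.003, -0.0, -1.0]]
wrist_force: [-0.0, -0.5, -0.4]
grip_width: 0.0851
grasp_force: 0.0
297.3186396354542 297.3186396354542 253.9148976560381 191.57012114194012 [[0.001, -0.955, -0.297, 0.076], [1.0, 0.0, 0.001, -0.001], [-0.001, -0.297, 0.955, -0.125], [0.0, 0.0, 0.0, 1.0]] [0.61837092 0.30497208 0.2982909 ]
hood [([252.2, 163.4], [0.6233, 0.3065, 0.085], 0.87), ([248.9, 187.7], [0.5951, 0.3162, 0.085], 0.24)]
hood_grip [([250.9, 187.8], [0.6217, 0.3076, 0.178], 0.72), ([483.0, 183.4], [0.579, 0.0613, 0.178], 0.63)]
switch_grip [([386.4, 141.1], [0.629, 0.1559, 0.121], 0.62)]
incubator [([298.5, 153.8], [0.607, 0.2416, 0.0], 0.77)]
hood_seat [([251.2, 163.7], [0.6232, 0.3078, 0.085], 0.21)]
```

View pics/w1.png

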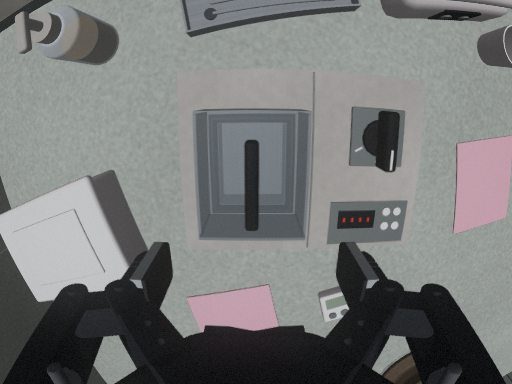

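The wrist view shows the hood handle running from (251,140) to (252,230), close to in line with the tool. The switch is at (388,140).

Run:
```python
from h import *
f=grab_frame('wrist');s=env.get_state()
g=cv2.cvtColor(f['color'],cv2.COLOR_RGB2GRAY)
# bar centre per row
P=[]
for r in range(150,222,4):
    row=g[r,236:268].astype(float);w=np.clip(row.max()*0.6-row,0,None);w[row>50]=0
    P.append((236+(w*np.arange(32)).sum()/w.sum(),r))
X=np.array([wz(s,f,p,.183)[:2] for p in P]);k=np.polyfit(X[:,0],X[:,1],1)
print('bar yaw',np.degrees(np.arctan(k[0])),'y at x=.62',np.polyval(k,.62))
col=g[:,251].astype(int);d=np.diff(col);print([(i,d[i]) for i in range(120,245) if abs(d[i])>12])
for n,p in dict(barT=(251,140),barB=(251.5,230)).items():print(n,wz(s,f,p,.183))
for n,p in dict(LB=(178,71),RB=(424,81),RF=(408,246),LF=(189,246)).items():print(n,wz(s,f,p,.085))
# switch bar
for p in [(388,112),(391,168)]:print('sw',wz(s,f,p,.13))
```

```text
bar yaw -11.410710190790246 y at x=.62 0.3077493221814097
[(124, np.int64(25)), (141, np.int64(-19)), (142, np.int64(-47)), (143, np.int64(-30)), (230, np.int64(16)), (231, np.int64(36)), (238, np.int64(14)), (239, np.int64(14)), (241, np.int64(21))]
barT [0.66392526 0.29440835 0.183     ]
barB [0.58512003 0.31021251 0.183     ]
LB [0.74939939 0.36325046 0.085     ]
RB [0.69029934 0.06803462 0.085     ]
RF [0.46642643 0.10717578 0.085     ]
LF [0.53408101 0.40511681 0.085     ]
sw [0.66178254 0.14808362 0.13      ]
sw [0.60044448 0.15127982 0.13      ]
```

```bash
python3 -m crank '[[0.4,-0.2,2,0,1],[0,0,3,0,1],[0,0,3,0,1],[0,0,2,0,1],[0,0,1.4,0,1],[0,0,0.6,0,1],[0,0,0,0,0],[0,0,0,0,-0.5],[0,0,0,0,-1],[0,0,0,0,-1],[0,0,0,0,-1],[0,0,0,0,-1]]' 40
python3 -m crank '[[0,0,0,0,-1],[0,0,0,0,-1],[0,0,0,0,-1]]' 40
```

```text
time: 5.43
eef_pos: [0.6237, 0.3037, 0.181]
tool_rot: [[0.98, -0.198, 0.002], [-0.198, -0.98, 0.001], [0.001, -0.002, -1.0]]
wrist_force: [0.6, 3.2, 3.5]
grip_width: 0.0123
grasp_force: 1.5
time: 5.68
eef_pos: [0.6236, 0.3039, 0.1807]
tool_rot: [[0.98, -0.198, 0.001], [-0.198, -0.98, 0.001], [0.001, -0.002, -1.0]]
wrist_force: [2.2, 2.6, 3.2]
grip_width: 0.0107
grasp_force: 42.8
```

```bash
python3 -m crank '[[0,0,-0.5,0,-1],[0,0,-1,0,-1],[0,0,-2,0,-1],[0,0,-2.5,0,-1],[0,0,-2.5,0,-1],[0,0,-1.5,0,-1],[0,0,-1,0,-1],[-0.2,2,0,0,-1],[-0.4,3.9,0,0,-1],[-0.4,3.9,0,0,-1],[-0.4,3.9,0,0,-1],[-0.4,3.9,0,0,-1]]'
python3 -m crank '[[-0.4,3.9,0,0,-1],[-0.4,3.9,0,0,-1],[-0.4,3.9,0,0,-1],[-0.4,3.9,0,0,-1],[-0.4,3.9,0,0,-1],[-0.4,3.9,0,0,-1],[-0.2,2,0,0,-1],[0,0,0,0,-1]]'
```

```text
time: 6.68
eef_pos: [0.5693, 0.132, 0.2893]
tool_rot: [[0.98, -0.199, -0.002], [-0.199, -0.98, -0.001], [-0.002, 0.001, -1.0]]
wrist_force: [1.3, 0.3, -2.1]
grip_width: 0.011
grasp_force: 41.9
time: 7.35
eef_pos: [0.4923, -0.116, 0.2895]
tool_rot: [[0.978, -0.207, -0.003], [-0.207, -0.978, -0.003], [-0.002, 0.003, -1.0]]
wrist_force: [-0.4, -0.7, -3.3]
grip_width: 0.0112
grasp_force: 42.0
```

```bash
python3 -m crank '[[0.4,-0.9,2,0,-1],[0,0,3,0,-1],[0,0,3,0,-1],[0,0,3,0,-1],[0,0,3,0,-1],[0,0,2,0,-1],[0,0,1,0,-1],[0,0,0.6,0,-1],[0,0,0.4,0,-1],[0,0,0,0,-1],[0,0,0,0,-1]]'
```

```text
time: 8.27
eef_pos: [0.5013, -0.1016, 0.111]
tool_rot: [[0.98, -0.198, 0.001], [-0.198, -0.98, -0.0], [0.002, 0.0, -1.0]]
wrist_force: [0.2, -0.4, -1.9]
grip_width: 0.0112
grasp_force: 41.9
```

```bash
python3 -m crank '[[0,0,0.5,0,-1],[0,0,0.3,0,-1],[0,0,0.2,0,-1],[0,0,0.1,0,-1],[0,0,0.1,0,-1],[0,0,0,0,-1]]'
```

```text
time: 8.77
eef_pos: [0.5007, -0.1011, 0.0991]
tool_rot: [[0.98, -0.198, 0.0], [-0.198, -0.98, -0.0], [0.0, 0.0, -1.0]]
wrist_force: [-4.4, 2.3, 9.5]
grip_width: 0.0108
grasp_force: 43.8
```

```bash
python3 -m crank '[[0,0,0,0,-0.5],[0,0,0,0,0.3],[0,0,0,0,0.8],[0,0,0,0,0.8],[0,0,-0.5,0,0.8],[0,0,-2,0,0.8],[0,0,-3.5,0,0.8],[0,0,-3.5,0,1],[0,0,-2,0,1],[0,0,0,0,1]]'
python3 -m crank '[[0.37,-3.83,0,0,1],[0.37,-3.83,0,0,1],[0.37,-3.83,0,0,1],[0.37,-3.83,0,0,1],[0.37,-3.83,0,0,1],[0.37,-3.83,0,0,1],[0.37,-3.83,0,0,1],[0.37,-3.83,0,0,1],[0.37,-3.83,0,0,1],[0.37,-3.83,0,0,1],[0.37,-3.83,0,0,1],[0,0,0,0,1]]'
python3 -m crank '[[0,0,0,0,1],[0,0,0,0,1]]'
python3 - <<'E'
from h import *
s,f=wgrab('pics/w2.png');print(s['eef_pos'],np.round(s['tool_rot'],3).tolist())
a=f['color'][:,:,::-1][60:300,130:450]
cv2.imwrite('pics/w2c.png',cv2.resize(a,(800,600),interpolation=cv2.INTER_CUBIC))
for n,h in [('hood_seat',.085),('well',.045),('switch_grip',.121)]:
    print(n,[((np.array(d['centre'])*[512,384]).round(1).tolist(),wz(s,f,np.array(d['centre'])*[512,384],h).round(4).tolist(),round(d['score'],2)) for d in landmark_of('wrist',n)[:2]])
E
```

```text
time: 9.6
eef_pos: [0.5031, -0.1018, 0.218]
tool_rot: [[0.98, -0.199, 0.008], [-0.199, -0.98, -0.002], [0.008, 0.0, -1.0]]
wrist_force: [0.8, -0.1, -0.7]
grip_width: 0.0853
grasp_force: 0.0
time: 10.6
eef_pos: [0.6224, 0.3126, 0.2118]
tool_rot: [[0.982, -0.19, -0.002], [-0.19, -0.982, 0.006], [-0.003, -0.005, -1.0]]
wrist_force: [-2.9, 0.1, 0.2]
grip_width: 0.0852
grasp_force: 0.0
time: 10.77
eef_pos: [0.6238, 0.3028, 0.212]
tool_rot: [[0.98, -0.198, -0.001], [-0.198, -0.98, -0.001], [-0.001, 0.001, -1.0]]
wrist_force: [0.7, -1.1, -0.7]
grip_width: 0.0856
grasp_force: 0.0
[0.62378222 0.30280517 0.21198798] [[0.98, -0.198, -0.001], [-0.198, -0.98, -0.001], [-0.001, 0.001, -1.0]]
hood_seat [([248.2, 192.5], [0.6216, 0.3088, 0.085], 0.57)]
well [([248.7, 177.8], [0.6246, 0.3083, 0.045], 0.94)]
switch_grip [([428.4, 162.6], [0.6284, 0.153, 0.121], 0.95)]
```

View pics/w2c.png

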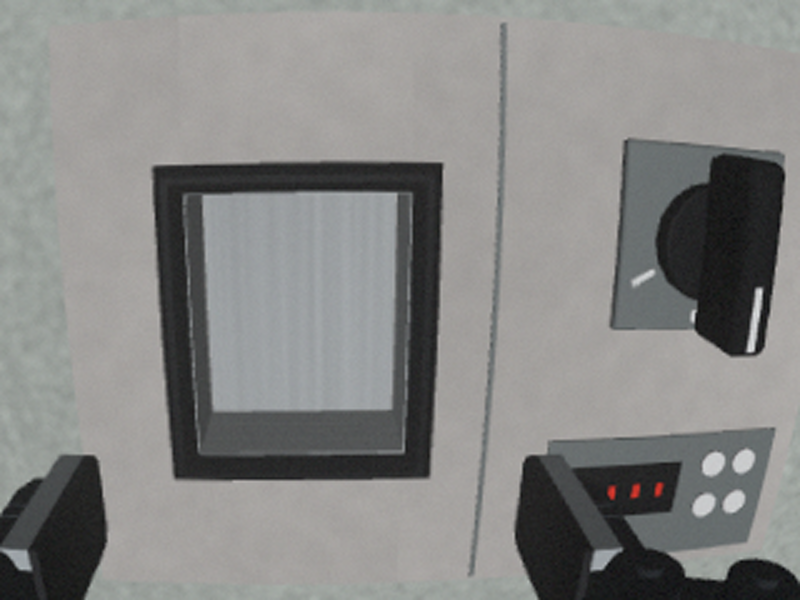

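The picture shows the open well: inner lip corners at crop (183,193), (412,193), (405,455) and (199,455), outer surround corners at (153,167), (442,163), (430,478) and (175,479).

Run:
```python
from h import *
f=grab_frame('wrist');s=env.get_state();print(s['eef_pos'])
C=lambda p:(130+p[0]/2.5,60+p[1]/2.5)
for n,h,ps in [('lip',.086,[(183,193),(412,193),(405,455),(199,455)]),('out',.085,[(153,165),(442,162),(430,479),(175,480)])]:
    X=np.array([wz(s,f,C(p),h)[:2] for p in ps]);print(n,X.round(4).tolist(),'c',X.mean(0).round(4))
    print(' sides',[np.linalg.norm(X[i]-X[(i+1)%4]).round(4) for i in range(4)],'yaw L,R',[np.degrees(np.arctan2(*(a-b)[::-1])).round(2) for a,b in [(X[0],X[3]),(X[1],X[2])]], np.degrees(np.arctan2(-(X[0]-X[1])[0],(X[0]-X[1])[1])).round(2))
F=[wz(s,f,C(p),.045)[:2] for p in [(212,411),(392,411)]];m=np.mean(F,0);e=np.array([np.cos(np.radians(-11.5)),np.sin(np.radians(-11.5))]);print('floor',np.linalg.norm(F[0]-F[1]),m+e*.049)
```

```text
[0.62446772 0.30159507 0.21328995]
lip [[0.6789, 0.3354], [0.663, 0.2585], [0.5656, 0.277], [0.5812, 0.3541]] c [0.6222 0.3063]
 sides [np.float64(0.0786), np.float64(0.0992), np.float64(0.0787), np.float64(0.0994)] yaw L,R [np.float64(-10.83), np.float64(-10.74)] -11.64
out [[0.6907, 0.3437], [0.6716, 0.2462], [0.5524, 0.2688], [0.5718, 0.3667]] c [0.6216 0.3064]
 sides [np.float64(0.0993), np.float64(0.1213), np.float64(0.0998), np.float64(0.1211)] yaw L,R [np.float64(-10.94), np.float64(-10.75)] -11.06
floor 0.07783092090783543 [0.62204407 0.30598696]
```

```bash
python3 -m crank '[[0.4,2,0,0,1],[0.68,4.05,0,0,1],[0.68,4.05,0,0,1],[0.68,4.05,0,0,1],[0.68,4.05,0,0,1],[0.68,4.05,0,0,1],[0.68,4.05,0,0,1],[0.68,4.05,0,0,1],[0.68,4.05,0,0,1],[0.68,4.05,0,0,1],[0.68,4.05,0,0,1],[0.68,4.05,0,0,1]]'
python3 -m crank '[[0.68,4.05,0,0,1],[0.68,4.05,0,0,1],[0.68,4.05,0,0,1],[0.68,4.05,0,0,1],[0.4,2.05,0,0,1],[0,0,0,-1,1],[0,0,0,-1,1],[0,0,0,-1,1],[0,0,0,-1,1],[0,0,0,-1,1],[0,0,0,0,1],[0,0,0,0,1]]'
python3 - <<'E'
from h import *
s,f=wgrab('pics/w3.png');print(s['eef_pos'],np.round(s['tool_rot'],3).tolist())
a=f['color'][:,:,::-1][60:300,100:420]
cv2.imwrite('pics/w3c.png',cv2.resize(a,(800,600),interpolation=cv2.INTER_CUBIC))
for n,h in [('vial_block',0),('block_grip',.08)]:
    print(n,[((np.array(d['centre'])*[512,384]).round(1).tolist(),wz(s,f,np.array(d['centre'])*[512,384],h).round(4).tolist(),round(d['score'],2)) for d in landmark_of('wrist',n)[:2]])
E
```

```text
time: 12.02
eef_pos: [0.6081, -0.1716, 0.2137]
tool_rot: [[0.98, -0.2, 0.001], [-0.2, -0.98, -0.001], [0.001, 0.0, -1.0]]
wrist_force: [-0.3, 0.6, 0.6]
grip_width: 0.0855
grasp_force: 0.0
time: 13.02
eef_pos: [0.6027, -0.3545, 0.2132]
tool_rot: [[0.949, 0.314, 0.0], [0.314, -0.949, -0.0], [0.0, 0.0, -1.0]]
wrist_force: [0.3, 0.2, 0.1]
grip_width: 0.0853
grasp_force: 0.0
[ 0.60268704 -0.35447194  0.21321265] [[0.949, 0.314, 0.0], [0.314, -0.949, -0.0], [0.0, 0.0, -1.0]]
vial_block [([258.5, 163.9], [0.6088, -0.3578, 0.0], 0.72)]
block_grip [([258.4, 176.8], [0.6132, -0.3549, 0.08], 0.58)]
```

View pics/w3c.png

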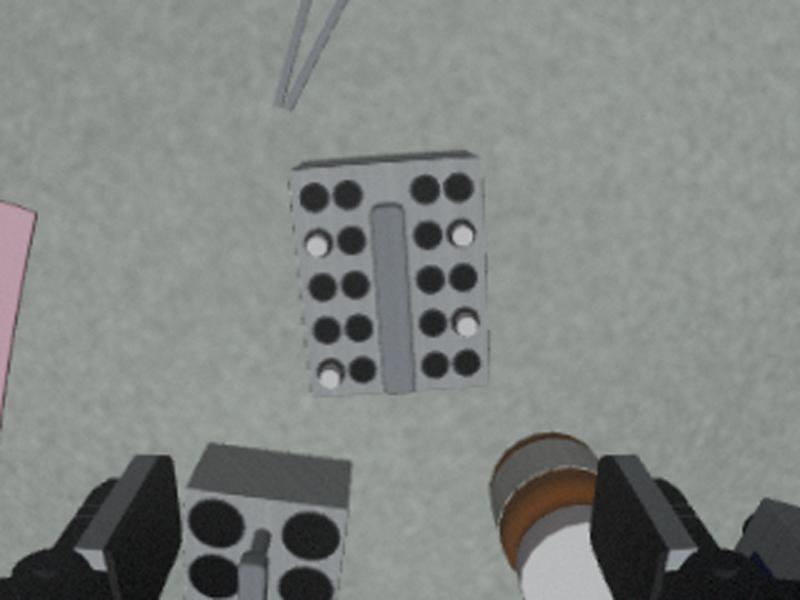

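The vial block is centred at crop (392,280), bar ends at (387,205) and (399,392), and block top corners at (292,169), (480,157), (489,386) and (311,396).

Run:
```python
from h import *
s=env.get_state();f=grab_frame('wrist');print(s['eef_pos'])
C=lambda p:(100+p[0]/2.5,60+p[1]/2.5)
for n,h,ps in [('bar',.085,[(387,204),(399,393)]),('top',.05,[(292,169),(480,157),(489,386),(311,396)])]:
    X=np.array([wz(s,f,C(p),h)[:2] for p in ps]);print(n,X.round(4).tolist(),'c',X.mean(0).round(4),'len',np.linalg.norm(X[0]-X[-1]))
    print([np.degrees(np.arctan2(*(a-b)[::-1])).round(2) for a,b in [(X[0],X[-1])]+([(X[1],X[2])] if len(X)>2 else [])])
    if len(X)>2:print(np.degrees(np.arctan2(-(X[0]-X[1])[0],(X[0]-X[1])[1])).round(2),np.degrees(np.arctan2(-(X[3]-X[2])[0],(X[3]-X[2])[1])).round(2))
```

```text
[ 0.60306893 -0.35399438  0.2131775 ]
bar [[0.6434, -0.3411], [0.5789, -0.3673]] c [ 0.6111 -0.3542] len 0.06965718607768302
[np.float64(22.11)]
top [[0.6407, -0.3032], [0.6682, -0.3709], [0.5803, -0.4075], [0.5524, -0.3379]] c [ 0.6104 -0.3549] len 0.09477153154198081
[np.float64(21.45), np.float64(22.57)]
22.13 21.82
```

```bash
python3 -m crank '[[0,0,0,-0.63,0.3],[0.7,0.33,3,0,0.2],[0,0,3,0,0.2],[0,0,3,0,0.2],[0,0,2.2,0,0.2],[0,0,1,0,0.2],[0,0,0.5,0,0.2],[0,0,0,0,0.2],[0,0,0,0,0.2]]'
```

```text
time: 13.97
eef_pos: [0.6119, -0.3544, 0.0874]
tool_rot: [[0.925, 0.38, 0.002], [0.38, -0.925, -0.001], [0.001, 0.001, -1.0]]
wrist_force: [-0.2, 0.4, 0.2]
grip_width: 0.0513
grasp_force: 0.0
```

```bash
python3 -m crank '[[0,0,0.45,0,0.2],[0,0,0,0,-0.4],[0,0,0,0,-1],[0,0,0,0,-1],[0,0,0,0,-1],[0,0,0,0,-1],[0,0,0,0,-1]]' 60
python3 - <<'E'
from h import *
p=np.mean([env.get_state()['eef_pos'] for _ in range(1)],0);print(p)
E
```

```text
time: 14.55
eef_pos: [0.6113, -0.3545, 0.0823]
tool_rot: [[0.925, 0.38, 0.001], [0.38, -0.925, -0.001], [0.001, 0.001, -1.0]]
wrist_force: [-1.6, -1.6, 4.8]
grip_width: 0.0108
grasp_force: 60.4
[ 0.61132357 -0.35453417  0.08226691]
```

```bash
python3 -m crank '[[0,0,-0.5,0,-1],[0,0,-1,0,-1],[0,0,-2,0,-1],[0,0,-3,0,-1],[0,0,-3,0,-1],[0,0,-2,0.58,-1],[0,0,-2,1,-1],[0,0,-2,1,-1],[0,0,-1,1,-1],[0,0,-0.5,1,-1],[0,0,0,1,-1],[0,0,0,0,-1]]'
python3 -m crank '[[-0.35,-2,0,0,-1],[-0.7,-3.8,0,0,-1],[-0.7,-3.8,0,0,-1],[-0.7,-3.8,0,0,-1],[-0.7,-3.8,0,0,-1],[-0.7,-3.8,0,0,-1],[-0.7,-3.8,0,0,-1],[-0.7,-3.8,0,0,-1],[-0.7,-3.8,0,0,-1],[-0.7,-3.8,0,0,-1],[-0.7,-3.8,0,0,-1],[-0.7,-3.8,0,0,-1]]'
python3 -m crank '[[-0.7,-3.8,0,0,-1],[-0.7,-3.8,0,0,-1],[-0.7,-3.8,0,0,-1],[-0.7,-3.8,0,0,-1],[-0.7,-3.8,0,0,-1],[-0.35,-2,0,0,-1],[0,0,0,0,-1],[0,0,0,0,-1],[0,0,0,0,-1]]'
```

```text
time: 15.55
eef_pos: [0.6107, -0.3535, 0.2516]
tool_rot: [[0.98, -0.197, -0.001], [-0.197, -0.98, 0.001], [-0.001, -0.0, -1.0]]
wrist_force: [0.2, -0.1, -6.8]
grip_width: 0.0107
grasp_force: 58.9
time: 16.55
eef_pos: [0.6157, 0.0929, 0.251]
tool_rot: [[0.982, -0.189, -0.002], [-0.189, -0.982, -0.0], [-0.001, 0.001, -1.0]]
wrist_force: [0.4, -0.1, -7.4]
grip_width: 0.0108
grasp_force: 58.9
time: 17.3
eef_pos: [0.6193, 0.3037, 0.2505]
tool_rot: [[0.982, -0.191, -0.002], [-0.191, -0.982, -0.002], [-0.001, 0.002, -1.0]]
wrist_force: [0.6, 0.0, -6.7]
grip_width: 0.0105
grasp_force: 59.1
```

```bash
python3 -m crank '[[0.18,-0.35,1.5,0,-1],[0,0,2.5,0,-1],[0,0,1.5,0,-1],[0,0,0.7,0,-1],[0,0,0,0,-1],[0,0,0,0,-1],[0,0,0,0,-1]]'
python3 - <<'E'
from h import *
s,f=wgrab('pics/w4.png');print(s['eef_pos'],np.round(s['tool_rot'],3).tolist())
cv2.imwrite('pics/w4c.png',cv2.resize(f['color'][:,:,::-1][60:300,100:420],(800,600),interpolation=cv2.INTER_CUBIC))
E
```

```text
time: 17.88
eef_pos: [0.6227, 0.3078, 0.1906]
tool_rot: [[0.981, -0.194, 0.002], [-0.194, -0.981, 0.001], [0.001, -0.001, -1.0]]
wrist_force: [-0.4, 0.3, -6.7]
grip_width: 0.0107
grasp_force: 59.0
[0.622742   0.30776996 0.19062737] [[0.981, -0.194, 0.002], [-0.194, -0.981, 0.001], [0.001, -0.001, -1.0]]
```

View pics/w4c.png

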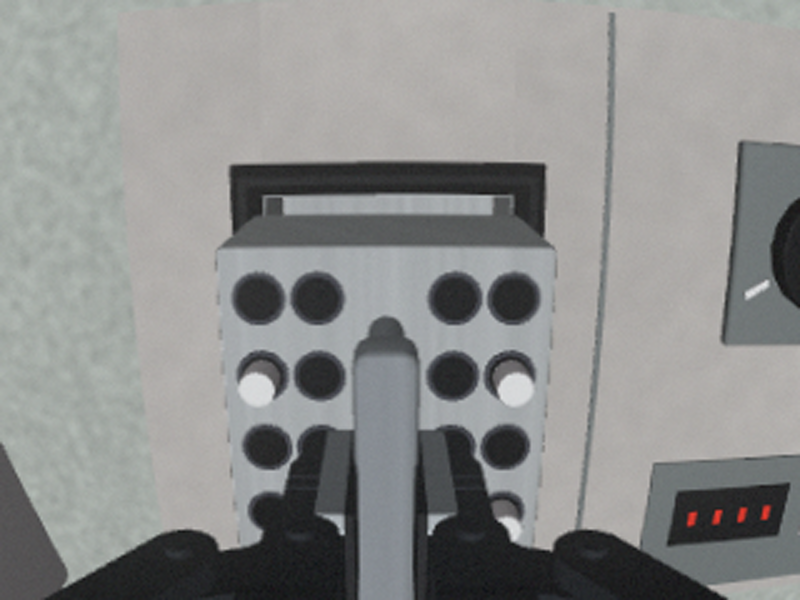

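The block hangs over the surround: its back bottom edge is at crop row 214 and the well's back lip is at row 195, from (263,197) to (515,194).

```bash
python3 - <<'E'
from h import *
s=env.get_state();f=grab_frame('wrist');print(s['eef_pos'])
C=lambda p:(100+p[0]/2.5,60+p[1]/2.5)
u=s['eef_pos'][2]-.0823;R=np.array(s['tool_rot'])
def T(p,h):return (R.T@(wz(s,f,C(p),h)-s['eef_pos'])*1000).round(1)[:2]
print('underside',u)
for n,h,ps,off in [('block bottom back',u,[(248,214),(531,214)],47.5),('block top back',u+.05,[(217,248),(556,246)],47.5),('lip',.086,[(263,196),(515,194)],49),('outer',.085,[(230,166),(546,163)],59)]:
    t=[T(p,h) for p in ps];print(n,t,'centre',np.mean(t,0)-[off,0],'width',t[0][1]-t[1][1])
E
grep -n "" /dev/null
python3 - <<'E'
import cv2
a=cv2.imread('pics/w4.png')
cv2.imwrite('pics/w4d.png',cv2.resize(a[118:164,180:330],(800,245),interpolation=cv2.INTER_CUBIC))
E
```

```text
[0.62273442 0.3079636  0.19091091]
underside 0.1086109134373364
block bottom back [array([ 45.7, -39.5]), array([45.9, 41. ])] centre [-1.7   0.75] width -80.5
block top back [array([ 45.6, -37.5]), array([46.2, 36.9])] centre [-1.6 -0.3] width -74.4
lip [array([ 48.1, -38.8]), array([48.8, 40.2])] centre [-0.55  0.7 ] width -79.0
outer [array([ 57.7, -49.2]), array([58.8, 50.1])] centre [-0.75  0.45] width -99.30000000000001
```

View pics/w4d.png

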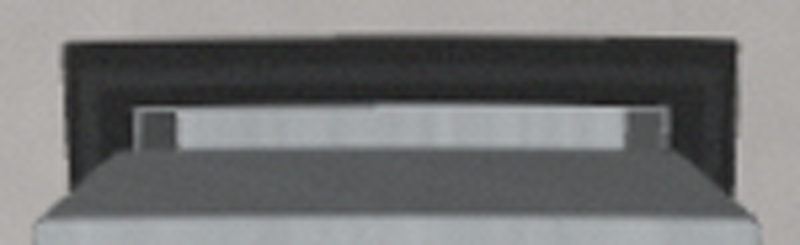

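```bash
python3 -m crank '[[0.1,0.07,0.5,0,-1],[0,0,0.7,0,-1],[0,0,0.7,0,-1],[0,0,0.7,0,-1],[0,0,0.7,0,-1],[0,0,0.3,0,-1],[0,0,0,0,-1]]'
```

```text
time: 18.57
eef_pos: [0.6225, 0.3064, 0.152]
tool_rot: [[0.981, -0.193, -0.002], [-0.193, -0.981, -0.001], [-0.001, 0.001, -1.0]]
wrist_force: [0.1, -0.0, -7.0]
grip_width: 0.0106
grasp_force: 59.0
```

```bash
python3 -m crank '[[0,0,0.7,0,-1],[0,0,0.7,0,-1],[0,0,0.4,0,-1],[0,0,0.3,0,-1],[0,0,0.2,0,-1],[0,0,0,0,-1],[0,0,0,0,-1]]'
```

```text
time: 19.15
eef_pos: [0.6228, 0.3069, 0.1305]
tool_rot: [[0.981, -0.193, -0.0], [-0.193, -0.981, 0.0], [-0.0, -0.0, -1.0]]
wrist_force: [-0.4, 0.1, -6.7]
grip_width: 0.0105
grasp_force: 59.0
```

```bash
python3 -m crank '[[0,0,0.15,0,-1],[0,0,0.1,0,-1],[0,0,0.1,0,-1],[0,0,0.1,0,-1],[0,0,0,0,-1]]'
```

```text
time: 19.57
eef_pos: [0.6229, 0.3069, 0.1273]
tool_rot: [[0.981, -0.193, 0.001], [-0.193, -0.981, -0.0], [0.001, -0.0, -1.0]]
wrist_force: [-3.8, -2.8, 2.7]
grip_width: 0.0107
grasp_force: 60.4
```

```bash
python3 -m crank '[[0,0,0,0,-0.5],[0,0,0,0,0.1],[0,0,0,0,0.3],[0,0,-0.5,0,0.3],[0,0,-2,0,0.3],[0,0,-3,0,0.3],[0,0,-3,0,0.3],[0,0,-2,0,0.3],[0,0,-1,0,0.3],[-0.375,3.855,0,0,0.3],[-0.375,3.855,0,0,0.3],[-0.375,3.855,0,0,0.3]]' 40
python3 -m crank '[[-0.375,3.855,0,0,0.3],[-0.375,3.855,0,0,0.3],[-0.375,3.855,0,0,0.3],[-0.375,3.855,0,0,0.3],[-0.375,3.855,0,0,0.3],[-0.375,3.855,0,0,0.3],[-0.375,3.855,0,0,0.3],[-0.375,3.855,0,0,0.3],[0,0,0,0,0.3],[0,0,0,0,0.3],[0,0,0,0,0.3]]'
python3 - <<'E'
from h import *
s,f=wgrab('pics/w5.png')
for n,h in [('hood',.004),('hood_grip',.097)]:
    print(n,[((np.array(d['centre'])*[512,384]).round(1).tolist(),wz(s,f,np.array(d['centre'])*[512,384],h).round(4).tolist(),round(d['score'],2)) for d in landmark_of('wrist',n)[:2]])
F=grab_frame('scene')
print([(np.round(np.array(d['centre'])*[512,384],1).tolist(),round(d['score'],2)) for d in landmark_of('scene','vial_block')[:2]])
cv2.imwrite('pics/s2.png',cv2.resize(np.hstack([f['color'][100:300,130:370],F['color'][140:340,250:490]])[:,:,::-1],(800,333),interpolation=cv2.INTER_CUBIC))
E
```

```text
time: 20.57
eef_pos: [0.5885, 0.1949, 0.2403]
tool_rot: [[0.981, -0.192, -0.0], [-0.192, -0.981, -0.0], [-0.0, 0.0, -1.0]]
wrist_force: [0.5, -0.7, 0.3]
grip_width: 0.0556
grasp_force: 0.0
time: 21.48
eef_pos: [0.5004, -0.1008, 0.2409]
tool_rot: [[0.981, -0.194, 0.0], [-0.194, -0.981, 0.001], [-0.0, -0.001, -1.0]]
wrist_force: [0.2, 0.8, 1.0]
grip_width: 0.0558
grasp_force: 0.0
hood [([257.3, 165.4], [0.4974, -0.1039, 0.004], 0.77), ([254.8, 185.5], [0.4724, -0.0959, 0.004], 0.56)]
hood_grip [([253.0, 187.7], [0.497, -0.0986, 0.097], 0.79)]
[([376.2, 209.8], 0.57)]
```

View pics/s2.png

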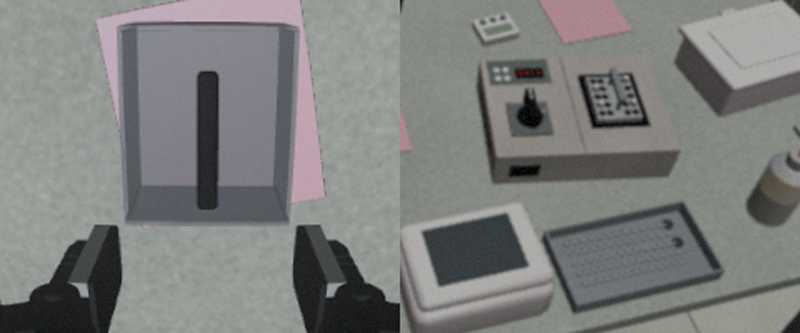

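The hood stands on the mat with its handle at left crop (207,140). The scene view on the right shows the block flush in the well at (615,98). I'll take the hood again.

```bash
python3 -m crank '[[0,0,2,0,0.3],[0,0,3.5,0,0.3],[0,0,3.5,0,0.3],[0,0,3,0,0.3],[0,0,1.5,0,0.3],[0,0,0.6,0,0.3],[0,0,0,0,0.3],[0,0,0,0,-0.5],[0,0,0,0,-1],[0,0,0,0,-1],[0,0,0,0,-1],[0,0,0,0,-1]]' 40
python3 -m crank '[[0,0,0,0,-1],[0,0,0,0,-1]]'
```

```text
time: 22.73
eef_pos: [0.5012, -0.1013, 0.1013]
tool_rot: [[0.981, -0.194, 0.002], [-0.194, -0.981, -0.0], [0.002, 0.0, -1.0]]
wrist_force: [-1.1, 1.2, 7.3]
grip_width: 0.0111
grasp_force: 41.0
time: 22.9
eef_pos: [0.5012, -0.1013, 0.1013]
tool_rot: [[0.981, -0.194, 0.002], [-0.194, -0.981, -0.0], [0.002, 0.0, -1.0]]
wrist_force: [-0.6, 1.2, 6.8]
grip_width: 0.0111
grasp_force: 41.0
```

```bash
python3 -m crank '[[0,0,-0.5,0,-1],[0,0,-1,0,-1],[0,0,-2.5,0,-1],[0,0,-3.5,0,-1],[0,0,-3.5,0,-1],[0,0,-3,0,-1],[0,0,-2,0,-1],[0,0,-1,0,-1],[0.2,-2,0,0,-1],[0.37,-3.85,0,0,-1],[0.37,-3.85,0,0,-1],[0.37,-3.85,0,0,-1]]'
python3 -m crank '[[0.37,-3.85,0,0,-1],[0.37,-3.85,0,0,-1],[0.37,-3.85,0,0,-1],[0.37,-3.85,0,0,-1],[0.37,-3.85,0,0,-1],[0.37,-3.85,0,0,-1],[0.37,-3.85,0,0,-1],[0.17,-1.8,0,0,-1],[0,0,0,0,-1],[0,0,0,0,-1],[0,0,0,0,-1]]'
```

```text
time: 23.9
eef_pos: [0.5391, 0.03, 0.2697]
tool_rot: [[0.981, -0.195, -0.001], [-0.195, -0.981, -0.0], [-0.001, 0.0, -1.0]]
wrist_force: [0.2, -0.2, -3.0]
grip_width: 0.0108
grasp_force: 39.7
time: 24.82
eef_pos: [0.6219, 0.3046, 0.2689]
tool_rot: [[0.981, -0.194, -0.002], [-0.194, -0.981, -0.002], [-0.001, 0.002, -1.0]]
wrist_force: [1.1, -1.7, -3.3]
grip_width: 0.0113
grasp_force: 39.7
```

```bash
python3 -m crank '[[0.1,-0.15,2,0,-1],[0,0,2.5,0,-1],[0,0,1.5,0,-1],[0,0,0.8,0,-1],[0,0,0.4,0,-1],[0,0,0,0,-1],[0,0,0,0,-1]]'
```

```text
time: 25.4
eef_pos: [0.6239, 0.3068, 0.1991]
tool_rot: [[0.981, -0.194, 0.001], [-0.194, -0.981, 0.0], [0.001, -0.001, -1.0]]
wrist_force: [-0.8, 0.7, -2.6]
grip_width: 0.0107
grasp_force: 39.7
```

```bash
python3 -m crank '[[0,0.07,0.4,0,-1],[0,0,0.4,0,-1],[0,0,0.3,0,-1],[0,0,0.2,0,-1],[0,0,0.1,0,-1],[0,0,0,0,-1]]'
```

```text
time: 25.9
eef_pos: [0.6231, 0.3065, 0.1836]
tool_rot: [[0.981, -0.193, -0.0], [-0.193, -0.981, -0.0], [-0.0, 0.0, -1.0]]
wrist_force: [-0.6, 1.2, -3.3]
grip_width: 0.0113
grasp_force: 39.7
```

Nearly down, with no side force.

```bash
python3 -m crank '[[0,0,0.1,0,-1],[0,0,0.1,0,-1],[0,0,0.1,0,-1],[0,0,0,0,-1]]'
```

```text
time: 26.23
eef_pos: [0.6233, 0.3067, 0.1824]
tool_rot: [[0.981, -0.193, 0.001], [-0.193, -0.981, 0.0], [0.001, -0.0, -1.0]]
wrist_force: [-3.7, -1.5, 4.6]
grip_width: 0.0111
grasp_force: 40.7
```

```bash
python3 -m crank '[[0,0,0,0,-0.5],[0,0,0,0,0.1],[0,0,0,0,0.3],[0,0,-0.5,0,0.3],[0,0,-2,0,0.3],[0,0,-3.5,0,0.3],[0.6,3,0,0,0.3],[0.8,4,0,0,0.3],[0.8,4,0,0,0.3],[0.8,4,0,0,0.3],[0,0,0,0,0.3],[0,0,0,0,0.3]]' 60
python3 - <<'E'
from h import *
s,f=wgrab('pics/w6.png');print(s['eef_pos'],s['wrist_force'])
for n,h in [('switch_grip',.121),('switch',.121),('hood_grip',.178),('hood',.085)]:
  try:
    print(n,[((np.array(d['centre'])*[512,384]).round(1).tolist(),wz(s,f,np.array(d['centre'])*[512,384],h).round(4).tolist(),round(d['score'],2)) for d in landmark_of('wrist',n)[:2]])
  except Exception as e:print(n,e)
cv2.imwrite('pics/w6c.png',cv2.resize(f['color'][:,:,::-1][60:300,80:400],(800,600),interpolation=cv2.INTER_CUBIC))
E
```

```text
time: 27.23
eef_pos: [0.6246, 0.1495, 0.2414]
tool_rot: [[0.98, -0.199, 0.001], [-0.199, -0.98, -0.002], [0.001, 0.001, -1.0]]
wrist_force: [-0.4, 1.3, 0.3]
grip_width: 0.0555
grasp_force: 0.0
[0.62456906 0.14951665 0.24143193] [-0.41241847  1.31631015  0.30801062]
switch_grip [([247.6, 191.7], [0.6255, 0.1553, 0.121], 0.68)]
switch it knows: block_grip, cup, hood, hood_grip, hood_seat, incubator, mat, strip_jar, switch_grip, tube_block, tweezers, vial_block, well
hood_grip [([70.4, 254.7], [0.618, 0.3091, 0.178], 0.68)]
hood [([113.5, 211.2], [0.6221, 0.3076, 0.085], 0.65)]
```

View pics/w6c.png

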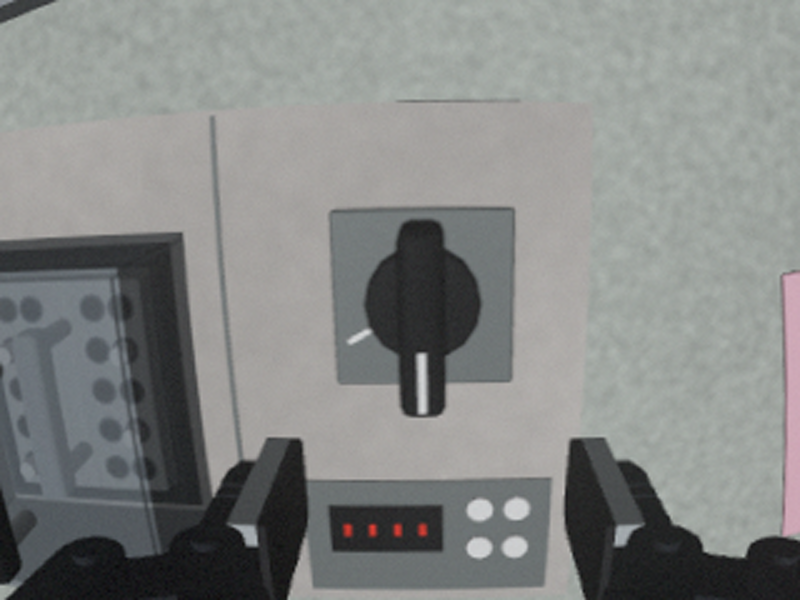

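The switch handle runs from crop (421,220) to (423,416) with its pointer to the front, in line with the tool. Through the hood the block shows seated.

Run:
```python
from h import *
s=env.get_state();f=grab_frame('wrist');print(s['eef_pos'],s['q'].round(2) if hasattr(s['q'],'round') else s['q'])
f2=cv2.imread('pics/w6.png');s0=dict(s);s0['eef_pos']=np.array([0.62457,0.14952,0.24143]);s0['tool_rot']=np.array([[0.98,-0.199,0.001],[-0.199,-0.98,-0.002],[0.001,0.001,-1.0]])
C=lambda p:(80+p[0]/2.5,60+p[1]/2.5)
X=np.array([wz(s0,f,C(p),.13)[:2] for p in [(421,220),(423,416)]]);print(X,X.mean(0),np.degrees(np.arctan2(*(X[0]-X[1])[::-1])),np.linalg.norm(X[0]-X[1]))
g=f['color'];print([round(float(np.mean(np.where(g[r,225:275].mean(1)<60)[0])+225),1) for r in (152,160,215)])
```

```text
[0.6233462  0.15566436 0.24125735] [ 0.05  0.5  -0.54  1.53  0.27  1.18 -2.3 ]
[[0.66403148 0.14642578]
 [0.59697527 0.15964944]] [0.63050337 0.15303761] -11.155736599123422 0.06834764741543772
[255.5, 256.0, 256.0]
```

The last joint is at -2.30, so a 60° turn that lowers it would pass its range. I'll take the same grasp half a turn round, checking the joint on the way.

```bash
python3 -m crank '[[0,0,0,-1,0.3],[0,0,0,-1,0.3],[0,0,0,-1,0.3],[0,0,0,-1,0.3],[0,0,0,-1,0.3]]'
python3 -c "
from workcell import env;print(env.get_state()['q'])"
```

```text
time: 27.9
eef_pos: [0.6234, 0.1553, 0.241]
tool_rot: [[0.944, 0.33, -0.0], [0.33, -0.944, 0.0], [0.0, -0.0, -1.0]]
wrist_force: [0.7, -0.4, -0.6]
grip_width: 0.0553
grasp_force: 0.0
[ 0.12130634  0.53075686 -0.65064897  1.52881765  0.33524996  1.19569992
 -1.82071889]
```

```bash
python3 -m crank '[[0,0,0,-1,0.3],[0,0,0,-1,0.3],[0,0,0,-1,0.3],[0,0,0,-1,0.3],[0,0,0,-1,0.3],[0,0,0,-1,0.3],[0,0,0,-1,0.3],[0,0,0,-1,0.3],[0,0,0,-1,0.3],[0,0,0,-1,0.3],[0,0,0,-1,0.3],[0,0,0,-1,0.3]]'
python3 -m crank '[[0,0,0,-1,0.3],[0,0,0,-1,0.3],[0,0,0,-1,0.3],[0,0,0,-1,0.3],[0,0,0,-1,0.3],[0,0,0,-1,0.3],[0,0,0,-1,0.3],[0,0,0,-1,0.3],[0,0,0,-1,0.3],[0,0,0,-1,0.3],[0,0,0,-1,0.3],[0,0,0,-1,0.3]]'
python3 -m crank '[[0,0,0,-1,0.3],[0,0,0,0,0.3],[0,0,0,0,0.3]]'
python3 - <<'E'
from h import *
s,f=wgrab('pics/w7.png');print(s['eef_pos'],s['q'],np.round(s['tool_rot'],3).tolist())
for n,h in [('switch_grip',.121)]:
    print(n,[((np.array(d['centre'])*[512,384]).round(1).tolist(),wz(s,f,np.array(d['centre'])*[512,384],h).round(4).tolist(),round(d['score'],2)) for d in landmark_of('wrist',n)[:2]])
X=(.6305,.153,.13);print(wproj(s,f,X))
g=f['color'].astype(int).max(2)
m=(g<60).astype(np.uint8);m[240:]=0
n,l,st,c=cv2.connectedComponentsWithStats(m)
for i in range(1,n):
    if st[i][4]>150:print(st[i],c[i].round(1))
E
```

```text
time: 28.9
eef_pos: [0.6234, 0.1551, 0.241]
tool_rot: [[-0.022, 1.0, -0.0], [1.0, 0.022, 0.001], [0.001, -0.0, -1.0]]
wrist_force: [1.0, 0.2, 0.1]
grip_width: 0.0557
grasp_force: 0.0
time: 29.9
eef_pos: [0.6235, 0.155, 0.241]
tool_rot: [[-0.958, 0.288, -0.0], [0.288, 0.958, 0.001], [0.0, 0.001, -1.0]]
wrist_force: [-0.0, 0.0, -0.3]
grip_width: 0.0554
grasp_force: 0.0
time: 30.15
eef_pos: [0.6235, 0.1547, 0.2408]
tool_rot: [[-0.981, 0.195, -0.001], [0.195, 0.981, 0.001], [0.001, 0.001, -1.0]]
wrist_force: [0.5, -0.1, 0.7]
grip_width: 0.0559
grasp_force: 0.0
[0.62348173 0.15465857 0.24078071] [ 0.4072638   0.75944981 -1.22201406  1.5097831   0.71863965  1.37863242
  0.51031509] [[-0.981, 0.195, -0.001], [0.195, 0.981, 0.001], [0.001, 0.001, -1.0]]
switch_grip [([253.1, 197.6], [0.6294, 0.1535, 0.121], 0.79), ([54.0, 116.0], [0.5126, -0.018, 0.121], 0.52)]
[np.float64(252.68811340726467), np.float64(202.28812087979463)]
[ 246   65   53   25 1009] [272.5  76.5]
[ 351   92   29  142 1969] [362.7 157.1]
[ 433  121   32  103 1946] [448.7 170.7]
[ 231  157   46   77 2032] [253.4 193.5]
```

```bash
python3 -m crank '[[-0.47,-0.06,2,0,0.2],[0,0,3,0,0.2],[0,0,3,0,0.2],[0,0,2,0,0.2],[0,0,1.2,0,0.2],[0,0,0.5,0,0.2],[0,0,0,0,0.2],[0,0,0,0,-0.3],[0,0,0,0,-1],[0,0,0,0,-1],[0,0,0,0,-1],[0,0,0,0,-1]]' 50
```

```text
time: 31.25
eef_pos: [0.6289, 0.153, 0.1257]
tool_rot: [[-0.981, 0.193, 0.003], [0.193, 0.981, 0.001], [-0.002, 0.002, -1.0]]
wrist_force: [0.6, 0.7, 6.8]
grip_width: 0.0148
grasp_force: 51.4
```

```bash
python3 -m crank '[[0,0,0,0.8,-1],[0,0,0,0.8,-1],[0,0,0,0.8,-1],[0,0,0,0.8,-1],[0,0,0,0.8,-1],[0,0,0,0.8,-1],[0,0,0,0,-1]]'
python3 -m crank '[[0,0,0,0.8,-1],[0,0,0,0.8,-1],[0,0,0,0.8,-1],[0,0,0,0.8,-1],[0,0,0,0.8,-1],[0,0,0,0.8,-1],[0,0,0,0.4,-1],[0,0,0,0,-1],[0,0,0,0,-1]]'
```

```text
time: 31.83
eef_pos: [0.6287, 0.1527, 0.1257]
tool_rot: [[-0.763, 0.646, 0.002], [0.646, 0.763, 0.001], [-0.001, 0.002, -1.0]]
wrist_force: [-1.3, 1.1, 5.4]
grip_width: 0.0151
grasp_force: 51.5
time: 32.58
eef_pos: [0.6285, 0.1526, 0.1257]
tool_rot: [[-0.324, 0.946, 0.002], [0.946, 0.324, 0.0], [-0.0, 0.002, -1.0]]
wrist_force: [-0.9, -0.6, 7.8]
grip_width: 0.0147
grasp_force: 51.7
```

```bash
python3 -m crank '[[0,0,0,0,-0.5],[0,0,0,0,0],[0,0,0,0,0.2],[0,0,-0.5,0,0.2],[0,0,-2,0,0.2],[0,0,-3,0,0.2],[0,0,-3,0,0.2],[0,0,-3,0,0.2],[0,0,-1.5,0,0.2],[0,0,0,0,0.2],[0,0,0,0,0.2]]'
python3 - <<'E'
from h import *
s,f=wgrab('pics/w8.png');F=grab_frame('scene');print(s['eef_pos'],s['time'])
b=cv2.resize(F['color'][130:260,290:430],(414,384),interpolation=cv2.INTER_CUBIC)
cv2.imwrite('pics/fin.png',cv2.resize(np.hstack([f['color'][:,60:440],b])[:,:,::-1],(794,384)))
E
```

```text
time: 33.5
eef_pos: [0.6284, 0.1522, 0.2549]
tool_rot: [[-0.323, 0.946, 0.002], [0.946, 0.323, 0.0], [-0.0, 0.002, -1.0]]
wrist_force: [-0.1, -0.4, -1.1]
grip_width: 0.051
grasp_force: 0.0
[0.6283737  0.15217454 0.25494403] 33.5
```

View pics/fin.png

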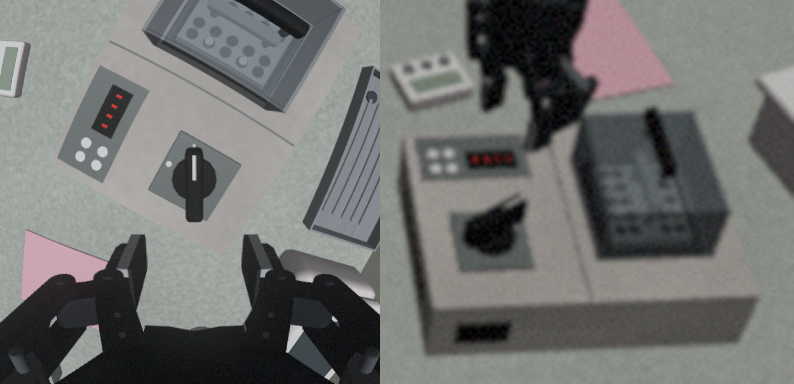

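The pointer at (193,165) is at the white bar and away from the dot at (169,163). The hood sits square over the loaded well and the gripper is clear.

```bash
python3 -c "
from workcell import ticket;print(ticket.job_done())"
```

```text
the job is handed in; nothing more can be done
None
```

I handed the job in with the vial block flat in the well, the hood back square over it and the switch turned on last, at about 34 of the 67 s; the hand-in gave no verdict.

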